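Seat the drive plate of the label-roll drive on its key

TASK

On the packing bench, push on the studs of the label drive's aluminium plate with a fingertip to turn the plate until the notch in its rim is over the steel key, then press the plate down until it is fully home on the housing. Do not lift the plate at any time, and leave the rolls and other things around the drive where they are.

Things in the scene. Friction and masses are not known exactly. Their poses are not given: they have to be found in the camera images.
- drive: the label-roll drive unit, fixed to the table: a black round housing 190 mm across (200 mm at the foot), its top face 60 mm above the table, with a small grey box (35 mm tall) on its side opposite the key, reaching 135 mm from the axis. Origin: on the vertical turning axis at table height; z up, x points from the axis to the key
- key (a point): top of the key, 75 mm out from the axis. The key is a steel rib with a rounded top on the housing's top face, 10 mm wide, 7 mm high, lying radially from 57 to 93 mm from the axis, so its outer 18 mm stick out beyond the drive plate's rim and are seen from above
- notch (a point): mouth of the only notch in the drive plate's rim: on the plate's upper face at its outer edge, midway between the notch's sides, 75 mm from the axis. The notch is 18 mm wide, 19 mm deep radially and goes right through, showing the black housing below; it has 4 mm of play on each side of the key
- hub_top (a point): centre of the top of the drive plate's solid hub, on the turning axis. The plate is a bare aluminium disc, 150 mm across, 10 mm thick, on the unit's vertical shaft; its hub, 30 mm across, rises 8 mm above its upper face. At the start its underside is 68 mm above the table, 8 mm too high, just clear of the key; seated, it lies on the housing with the key inside the notch
- plate (a joint): turn of the drive plate, rad, growing anticlockwise seen from above; 0 (or any whole turn) puts the notch over the key. It turns freely for several turns either way, stays where it is left, and takes about 0.04 N m (1 N at a stud)
- plate_press (a joint): how far the plate is pushed down, m: 0 at the start, 0.008 fully seated. A stiff sliding fit: it does not drop by itself, moves down under 2 to 3 N plus 15 N per m/s, stays where it is left, and would come up if pulled. With the notch elsewhere than over the key it stops on the key after 1 to 1.5 mm
- stud0 (a point): centre of the top of one of the plate's three equal upright steel drive studs, 14 mm across, 30 mm tall above the plate's upper face, 45 mm from the axis; this one stands 60 degrees anticlockwise of the notch (seen from above)
- stud1 (a point): centre of the top of one of the plate's three equal upright steel drive studs, 14 mm across, 30 mm tall above the plate's upper face, 45 mm from the axis; this one stands opposite the notch (seen from above)
- stud2 (a point): centre of the top of one of the plate's three equal upright steel drive studs, 14 mm across, 30 mm tall above the plate's upper face, 45 mm from the axis; this one stands 60 degrees clockwise of the notch (seen from above)
- label_roll: a full roll of labels standing on end beside the drive unit, 110 mm across, 60 mm tall; a bystander, loose. Origin: centre of its underside
- narrow_roll: a narrow white roll lying flat, 90 mm across, 30 mm tall; a bystander, loose. Origin: centre of its underside
- card_core: an empty cardboard core standing on end, 84 mm across, 75 mm tall; a bystander, loose. Origin: centre of its underside
- roll_cap: a black plastic plug beside the drive unit, 60 mm across, 22 mm tall; a bystander, loose. Origin: centre of its underside
- knife: a closed yellow knife, 150 x 24 x 16 mm; a bystander, loose. Origin: centre of its underside
- small_carton: a closed carton, 90 x 70 x 60 mm; a bystander, loose. Origin: centre of its underside
- label_block: a block of paper labels, 100 x 80 x 30 mm; a bystander, loose. Origin: centre of its underside

How it is judged:
By the outcome, as a careful person would: the job done as asked, in the order asked, and still so for the second after the job is handed in, with the robot touching nothing.
It also fails if it takes over 48 s, if anything falls off the work surface, if the arm or the gripper's body presses on something with over 40 N, if the wrist force passes 120 N, or if a joint passes its speed limit or range.

ROBOT

A 7-joint arm with a two-finger parallel gripper is mounted at the origin on the work surface. World frame = base frame: x ahead of the robot, y to its left, z up, the work surface at z = 0. Lengths are in m, angles in rad, forces in N, time in s.
With the tool pointing down it reaches from about 0.425 to 0.875 m from the base axis. Payload 8.4 kg.
Tool frame: the origin (TCP) lies midway between the tips of the shut fingers; the grasp point (between the pads) lies 19 mm behind it; z points along the fingers, y is the direction in which the jaws open and shut (so a half turn about z gives the same grasp; the last joint's range is limited). The gripper opens to 87 mm and grips with 3 to 60 N. Pads are 19 mm wide; open, the fingers measure 117 mm over their backs; the gripper's body (75 mm by 190 mm) begins 51 mm behind the grasp point.
Start: joints at [1.139, 0.333, 0.04, 1.465, -0.013, 1.343, -0.059], TCP at [0.212, -0.614, 0.223] pointing down, gripper open.
Joint ranges: [-2.58, 2.58], [-0.38, 2.09], [-1.3, 1.39], [0.25, 2.4], [-1.5, 4.64], [0.08, 2.09], [-2.65, 2.65]. Speed limits (rad/s): [2.22, 2.22, 2.79, 2.79, 3.14, 3.14, 3.14].

INTERFACE

Orientations are given as a rotation vector (axis times angle).
In Python, from workcell import r gives the robot as it stands.
- The arm moves only by the shell command python3 -m inch 'ROWS' [OPENING] [FORCE]. ROWS is a JSON object of lists of equal length, an entry for each row: "slide": the shift along the world's x, y, z in m, a list of three; "yaw": the turn about the world's z in rad. In form: {"slide": [[x, y, z], ...], "yaw": [yaw, ...]}. A call has 1 to 20 rows; each row is the pose to reach, as a shift and turn from the pose measured when the call began; what a row does not reach only later rows make up. A row lasts 1/12 s, in which the tool goes at most 41.7 mm and 7.16 degrees, less where a joint would pass 70% of its speed; a pose out of reach is approached as far as the arm can. A call with a gripper value outside its range is refused whole. OPENING is the opening in per cent of the stroke, from 0 (shut) to 100 (fully open), set as the call begins (- or left out, the last holds). The fingers move at their own pace and stop on an object; FORCE is the grip in N (left out, the last holds). Time passes only in rows, so rows that repeat a pose let the fingers close. It gives the time, the measured TCP pose, the force and the opening at its end, in the units of the state.
- r.read_state(): the state, without advancing time (a new reading comes with each control period).
- r.camera(name): name is "scene" or "side" or "wrist"; returns a dict with "img" (400x640x3 uint8, red, green, blue), "fx", "fy", "cx", "cy" (pixels), "distortion" ([k1, k2, p1, p2, k3] as OpenCV has them; the pictures are not rectified), "R" (3x3) and "t" (3): a world point X has camera coordinates R X + t. Camera axes: x right, y down, z forward; pixel columns grow to the right and rows downward; lengths in m; the calibration is good to about 2 mm. A picture is of the moment at which its call begins. There is no depth.
- r.sign_off(): hands the job in, once; it reports no verdict.
The state is a dict: "time": time; "joint_pos": joint angles; "joint_velocities": joint speeds; "joint_torque": joint torques, N m; "eef_pos": TCP position; "orientation": TCP orientation; "wrist_force": force on the tool from outside, world axes, zero at the start; "ft_torque": the same for the moment, N m; "width": finger opening in m.
Only numpy, scipy, OpenCV 4.12 (cv2) and the standard library are available. Lean on these libraries where they do the work, as an engineer would, in place of code of your own. Each camera call takes 0.05 s, during which the arm holds its last target. There are 200 camera calls.

## Working session

There is one attempt and no reset: what is moved stays moved. The work goes in short steps, Python scripts to look and compute and a shell command to move; the robot and the scene stay as the last step left them, time stands still between calls to the robot, and variables do not carry over. Pictures are saved under pics/ and viewed, about 8 in all and at most 12, crops included, and the job is handed in when it is done.

```bash
mkdir -p pics; ls; python3 - <<'E'
from workcell import r
import cv2,numpy as np
for n in("scene","side"):
    c=r.camera(n); cv2.imwrite(f"pics/{n}0.png",c["img"][:,:,::-1]); print(n,c["fx"],c["cx"],c["cy"],c["distortion"],np.round(-c["R"].T@c["t"],3),np.round(c["R"],2).tolist())
s=r.read_state();print(s)
E
```

```text
pics
scene 449.3129920388133 324.0666254698976 202.9928992780165 [0.00314267 0.         0.         0.         0.        ] [ 1.493 -0.286  1.113] [[0.3, 0.95, -0.01], [0.69, -0.22, -0.68], [-0.65, 0.2, -0.73]]
side 434.3079065716585 324.7412269586633 196.69392955271786 [-0.01064506  0.          0.          0.          0.        ] [0.307 0.875 1.223] [[-0.96, -0.29, -0.02], [-0.21, 0.75, -0.62], [0.19, -0.59, -0.78]]
{'time': 0.1, 'joint_pos': array([ 1.13885695,  0.33382161,  0.03987266,  1.46611788, -0.01336971,
        1.34329448, -0.0584874 ]), 'joint_velocities': array([-6.06443853e-05, -1.82256949e-03, -9.21593110e-04, -1.97893380e-03,
       -6.83291261e-04, -6.10924784e-04,  3.24967473e-04]), 'joint_torque': array([ 3.81384540e-03, -6.57815838e+01,  1.34017557e+00, -4.04708898e+01,
       -5.96423470e-02,  4.09470219e-02,  2.21949460e-05]), 'eef_pos': array([ 0.21215179, -0.61398967,  0.22179204]), 'orientation': array([-3.09690019e+00, -5.20045672e-01,  5.43330390e-04]), 'wrist_force': array([-0.27795556,  0.00110737,  0.35978908]), 'ft_torque': array([-0.0106252 , -0.02918122,  0.01512474]), 'width': 0.08690593698882992}
```

View pics/scene0.png

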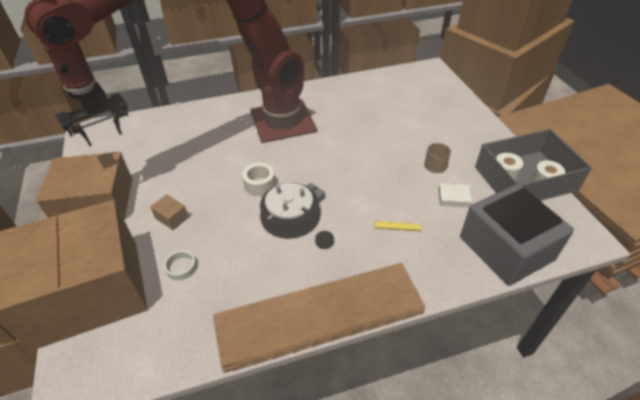

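View pics/side0.png

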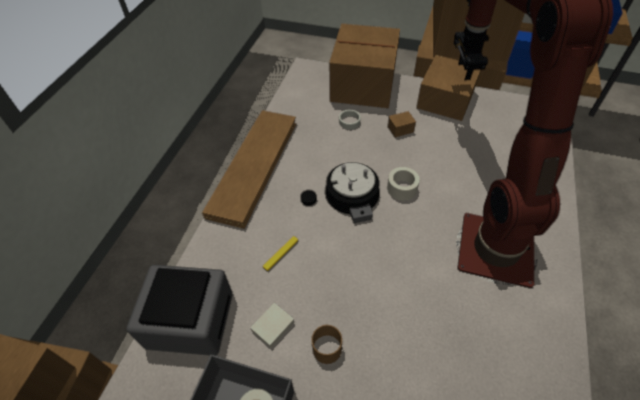

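The scene view shows the drive at about (291,203), with its grey box to the right at about (316,190). In the side view the drive is at (352,180) and the box at (361,212). Next I'll crop both views and compute the position.

```bash
cat > h.py <<'E'
from workcell import r
import cv2,numpy as np
def K(c): return np.array([[c["fx"],0,c["cx"]],[0,c["fy"],c["cy"]],[0,0,1.]])
def px2w(c,uv,z):
    uv=np.array(uv,float).reshape(-1,1,2)
    n=cv2.undistortPoints(uv,K(c),np.array(c["distortion"]))[:,0]
    R=np.array(c["R"]);o=-R.T@np.array(c["t"])
    d=np.c_[n,np.ones(len(n))]@R
    return o+d*((z-o[2])/d[:,2])[:,None]
def w2px(c,P):
    return cv2.projectPoints(np.array(P,float).reshape(-1,1,3),cv2.Rodrigues(np.array(c["R"]))[0],np.array(c["t"],float),K(c),np.array(c["distortion"]))[0][:,0]
def top(c,xy,z,half,n):
    "rectified view of plane z: world x up, y left"
    g=np.linspace(half,-half,n);X,Y=np.meshgrid(xy[0]+g,xy[1]+g,indexing="ij")
    p=w2px(c,np.c_[X.ravel(),Y.ravel(),np.full(n*n,z)]).astype(np.float32)
    return cv2.remap(c["img"],p[:,0].reshape(n,n),p[:,1].reshape(n,n),cv2.INTER_CUBIC)[:,:,::-1]
E
python3 - <<'E'
from h import *
a=r.camera("scene");b=r.camera("side")
print(px2w(a,(290,201),.08),px2w(b,(352,179),.08))
xy=(px2w(a,(290,201),.08)+px2w(b,(352,179),.08))[0,:2]/2
ims=[top(c,xy,.078,.15,400) for c in(a,b)]
cv2.imwrite("pics/top0.png",np.hstack(ims)); print(xy)
for n,c,u,z in(("label",a,(259,172),.06),("label",b,(404,176),.06),("cap",a,(325,239),.02),("cap",b,(309,198),.02)): print(n,px2w(c,u,z))
E
```

```text
[[ 0.5240073  -0.10004809  0.08      ]] [[ 0.51397566 -0.09247055  0.08      ]]
[ 0.51899148 -0.09625932]
label [[ 0.33899933 -0.16341369  0.06      ]]
label [[ 0.34391758 -0.1731443   0.06      ]]
cap [[ 0.65874938 -0.02672022  0.02      ]]
cap [[ 0.64894731 -0.01602771  0.02      ]]
```

View pics/top0.png

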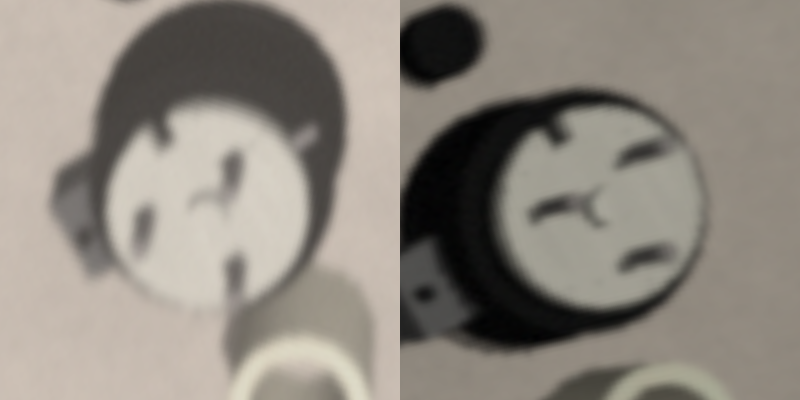

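The rectified views (0.75 mm/px, world x up, y left) agree on the following:
- The plate centre is at about (0.515, -0.1015).
- The notch is at about +34° in both views, at (160,135) and (553,130).
- The key shows at (305,137) in the left view, at about -55 to -60°.

The turn needed is therefore about 90° clockwise. I'll move over the drive with the gripper shut and measure from close by.

```bash
python3 -m inch '{"slide": [[0.015,0.025,0.01],[0.03,0.05,0.02],[0.05,0.08,0.03],[0.07,0.115,0.04],[0.09,0.15,0.05],[0.11,0.185,0.06],[0.13,0.22,0.06],[0.15,0.255,0.06],[0.17,0.29,0.06],[0.19,0.325,0.06],[0.21,0.36,0.06],[0.23,0.39,0.06],[0.245,0.42,0.06],[0.26,0.445,0.06],[0.275,0.47,0.06],[0.285,0.485,0.06],[0.29,0.5,0.06],[0.3,0.51,0.06],[0.303,0.512,0.06],[0.303,0.512,0.06]], "yaw": [0.09,0.18,0.27,0.36,0.45,0.54,0.63,0.72,0.81,0.9,0.99,1.08,1.17,1.26,1.35,1.44,1.53,1.62,1.71,1.8]}' 0 20
python3 - <<'E'
from h import *
for n in ("wrist","scene","side"):
    c=r.camera(n); cv2.imwrite(f"pics/{n}1.png",c["img"][:,:,::-1])
    np.save(f"{n}1.npy",c,allow_pickle=True)
    if n=="wrist":print(np.round(-c["R"].T@c["t"],3),np.round(c["R"],2).tolist())
s=r.read_state();print(s["time"],s["joint_pos"].round(2),s["eef_pos"],s["orientation"])
E
```

```text
time: 1.87
eef_pos: [0.5158, -0.1007, 0.2818]
orientation: [-1.509, -2.755, 0.001]
wrist_force: [-0.8, -0.7, -0.0]
width: 0.0005
[ 0.473 -0.034  0.445] [[0.84, 0.54, -0.0], [0.52, -0.81, 0.29], [0.16, -0.24, -0.96]]
2.0167 [ 0.61  0.09 -0.53  1.65  0.04  1.42  0.64] [ 0.5151246  -0.10210569  0.28184814] [-1.52106145e+00 -2.74798530e+00  1.57242304e-03]
```

View pics/wrist1.png

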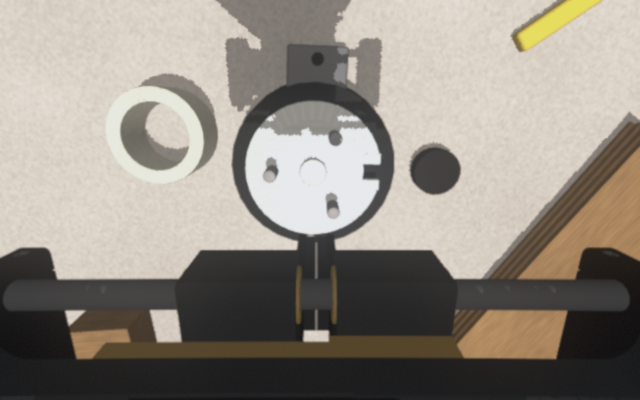

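The wrist view shows the hub at (313,171), the notch mouth at (379,172), the studs at (270,175), (335,138) and (333,210), and the grey box at (317,66). The key is hidden behind the fingers, so I'll fit the geometry numerically.

```bash
python3 - <<'E'
from h import *
c=np.load("wrist1.npy",allow_pickle=True).item()
g=c["img"].astype(int).sum(2)
# plate outline: bright blob
m=(g>480).astype(np.uint8)*255; m[:, :230]=0;m[:,400:]=0;m[:90]=0;m[245:]=0
cn=max(cv2.findContours(m,0,1)[0],key=cv2.contourArea)[:,0]
H=px2w(c,(313,171),.086)[0];print("hub",H)
for n,u,z in(("notch mouth",(380,172),.078),("stud l",(270,176),.108),("stud r",(333,212),.108),("stud t",(335,138),.108),("box mid",(317,66),.035),("box L",(288,46),.035),("box R",(348,46),.035)):
    p=px2w(c,u,z)[0];d=p-H;print(n,p.round(4),np.hypot(*d[:2]).round(4),np.degrees(np.arctan2(d[1],d[0])).round(1))
P=px2w(c,cn,.078)[:,:2];rr=np.hypot(*(P-H[:2]).T);P=P[abs(rr-.075)<.004]
A=np.c_[2*P,np.ones(len(P))];s=np.linalg.lstsq(A,(P**2).sum(1),rcond=None)[0];print("plate circle",s[:2],np.sqrt(s[2]+s[:2]@s[:2]),len(P))
# key in both outside cams, polar unwrap of z=.067 around centre
C=s[:2];ims=[]
for n in("scene","side"):
    k=np.load(n+"1.npy",allow_pickle=True).item()
    ims.append(cv2.resize(top(k,C,.067,.11,110*2),(400,400),interpolation=1))
    th=np.radians(np.arange(-100,0,2));
    q=w2px(k,np.c_[C[0]+.086*np.cos(th),C[1]+.086*np.sin(th),np.full(len(th),.067)]).astype(np.float32)
    v=cv2.remap(k["img"],q[:,:1],q[:,1:],1).sum(2).ravel();print(n,dict(zip(range(-100,0,2),v.tolist())))
cv2.imwrite("pics/key1.png",np.hstack(ims))
E
```

```text
hub [ 0.51188411 -0.10094391  0.086     ]
notch mouth [ 0.5764 -0.0631  0.078 ] 0.0748 30.4
stud l [ 0.475  -0.1252  0.108 ] 0.0441 -146.7
stud r [ 0.5513 -0.1229  0.108 ] 0.0451 -29.1
stud t [ 0.51   -0.0568  0.108 ] 0.0442 92.5
box mid [ 0.4558 -0.0051  0.035 ] 0.111 120.4
box L [ 0.4171 -0.0051  0.035 ] 0.1347 134.7
box R [0.4738 0.0311 0.035 ] 0.1374 106.1
plate circle [ 0.51252928 -0.1027143 ] 0.07492255302589866 263
scene {-100: 224, -98: 221, -96: 217, -94: 214, -92: 209, -90: 212, -88: 214, -86: 214, -84: 211, -82: 211, -80: 208, -78: 208, -76: 209, -74: 210, -72: 209, -70: 208, -68: 214, -66: 224, -64: 272, -62: 335, -60: 378, -58: 388, -56: 352, -54: 296, -52: 248, -50: 221, -48: 208, -46: 208, -44: 209, -42: 207, -40: 206, -38: 205, -36: 206, -34: 205, -32: 208, -30: 207, -28: 205, -26: 206, -24: 202, -22: 203, -20: 204, -18: 202, -16: 204, -14: 205, -12: 205, -10: 202, -8: 205, -6: 204, -4: 202, -2: 203}
side {-100: 371, -98: 364, -96: 372, -94: 383, -92: 390, -90: 391, -88: 384, -86: 382, -84: 382, -82: 385, -80: 388, -78: 388, -76: 387, -74: 384, -72: 383, -70: 382, -68: 383, -66: 382, -64: 378, -62: 377, -60: 381, -58: 394, -56: 395, -54: 383, -52: 361, -50: 336, -48: 327, -46: 319, -44: 304, -42: 303, -40: 308, -38: 300, -36: 300, -34: 290, -32: 273, -30: 274, -28: 258, -26: 260, -24: 242, -22: 229, -20: 198, -18: 188, -16: 172, -14: 166, -12: 159, -10: 136, -8: 132, -6: 125, -4: 92, -2: 94}
```

View pics/key1.png

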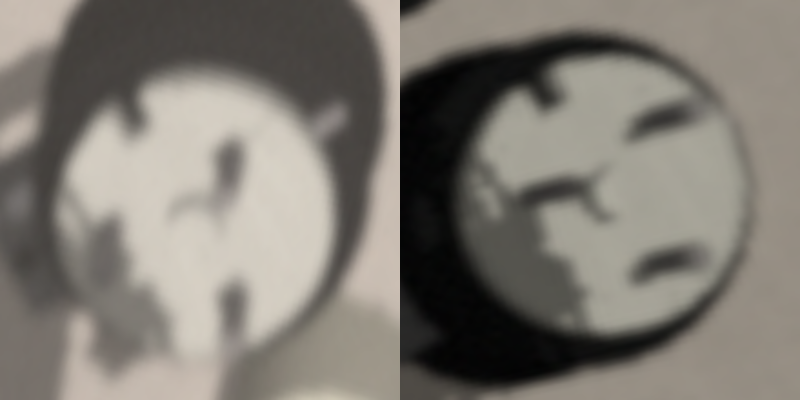

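The key is at about -59.5° and the notch at about 31.8°. The stud by the robot (stud1) is at 212°, and the finger's long axis already lies along 32°, which is radial. I'll lower the fingertip just behind stud1, on its anticlockwise side.

```bash
python3 -m inch '{"slide": [[-0.01,-0.015,-0.01],[-0.02,-0.03,-0.03],[-0.028,-0.044,-0.055],[-0.028,-0.044,-0.08],[-0.028,-0.044,-0.105],[-0.028,-0.044,-0.13],[-0.028,-0.044,-0.15],[-0.028,-0.044,-0.17],[-0.028,-0.044,-0.185],[-0.028,-0.044,-0.192],[-0.028,-0.044,-0.192]], "yaw": [0,0,0,0,0,0,0,0,0,0,0]}'
python3 - <<'E'
from h import *
c=r.camera("wrist"); cv2.imwrite("pics/wrist2.png",c["img"][:,:,::-1])
s=r.read_state();print(s["eef_pos"],s["orientation"],s["wrist_force"].round(2))
E
```

```text
time: 2.93
eef_pos: [0.486, -0.1461, 0.0885]
orientation: [-1.523, -2.744, 0.002]
wrist_force: [-0.1, -0.3, -0.6]
width: 0.0004
[ 0.48676828 -0.14619268  0.08968147] [-1.52328619e+00 -2.74559484e+00  1.74711511e-03] [-0.25 -0.62  0.03]
```

View pics/wrist2.png

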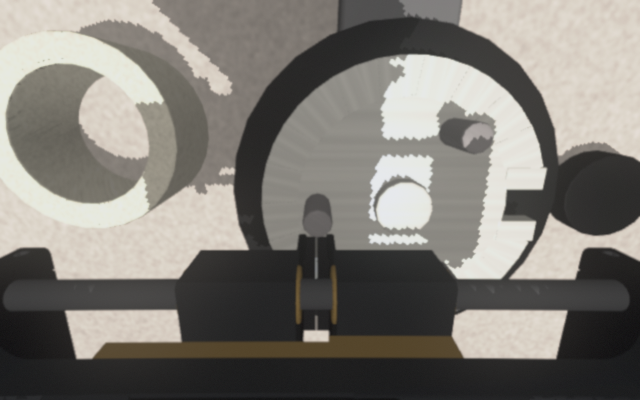

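The fingertip at about (317,240) is just behind stud1 at (317,215), and everything is clear. Next I'll work out the arc and stop about 6° short of the key.

```bash
python3 - <<'E'
import numpy as np
C=np.array([.5122,-.1018]);s=np.array([.4868,-.1462])
for a in [212]+list(range(207,131,-5))+[129,127]:
    t=np.radians(a);p=C+.045*np.array([np.cos(t),np.sin(t)])+.0165*np.array([-np.sin(t),np.cos(t)])-s
    print(a,p.round(4).tolist(),round(np.radians(a-212),3))
E
```

```text
212 [-0.004, 0.0066] 0.0
207 [-0.0072, 0.0093] -0.087
202 [-0.0101, 0.0122] -0.175
197 [-0.0128, 0.0155] -0.262
192 [-0.0152, 0.0189] -0.349
187 [-0.0173, 0.0225] -0.436
182 [-0.019, 0.0263] -0.524
177 [-0.0204, 0.0303] -0.611
172 [-0.0215, 0.0343] -0.698
167 [-0.0222, 0.0384] -0.785
162 [-0.0225, 0.0426] -0.873
157 [-0.0225, 0.0468] -0.96
152 [-0.0221, 0.051] -1.047
147 [-0.0213, 0.0551] -1.134
142 [-0.0202, 0.0591] -1.222
137 [-0.0188, 0.063] -1.309
132 [-0.017, 0.0668] -1.396
129 [-0.0157, 0.069] -1.449
127 [-0.0149, 0.0704] -1.484
```

```bash
python3 -m inch '{"slide": [[-0.004,0.0066,0],[-0.0072,0.0093,0],[-0.0101,0.0122,0],[-0.0128,0.0155,0],[-0.0152,0.0189,0],[-0.0173,0.0225,0],[-0.019,0.0263,0],[-0.0204,0.0303,0],[-0.0215,0.0343,0],[-0.0222,0.0384,0],[-0.0225,0.0426,0],[-0.0225,0.0468,0],[-0.0221,0.051,0],[-0.0213,0.0551,0],[-0.0202,0.0591,0],[-0.0188,0.063,0],[-0.017,0.0668,0],[-0.0157,0.069,0],[-0.0149,0.0704,0],[-0.0149,0.0704,0]], "yaw": [0,-0.087,-0.175,-0.262,-0.349,-0.436,-0.524,-0.611,-0.698,-0.785,-0.873,-0.96,-1.047,-1.134,-1.222,-1.309,-1.396,-1.449,-1.484,-1.484]}'
python3 - <<'E'
from h import *
s=r.read_state();print(s["eef_pos"],s["orientation"],s["wrist_force"].round(2),s["joint_pos"].round(2))
c=r.camera("wrist");np.save("w3.npy",c,allow_pickle=True);k=r.camera("scene");np.save("s3.npy",k,allow_pickle=True)
C=np.array([.5122,-.1018])
cv2.imwrite("pics/c3.png",np.hstack([cv2.resize(c["img"][:,:,::-1],(480,300)),cv2.resize(top(k,C,.078,.11,300),(300,300))]))
E
```

```text
time: 4.65
eef_pos: [0.4725, -0.0752, 0.091]
orientation: [-2.98, -0.992, -0.003]
wrist_force: [-0.1, 0.6, 0.0]
width: 0.0007
[ 0.47249672 -0.07523876  0.09098427] [-2.9798394  -0.99204511 -0.0032851 ] [-0.07  0.62  0.  ] [ 0.46  0.13 -0.42  2.01  0.06  1.01 -0.91]
```

View pics/c3.png

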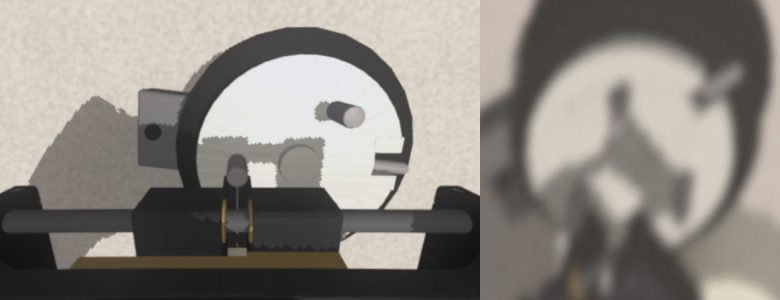

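The wrist view shows the key, at about (390,166), inside the notch mouth at about (388,163), so it's nearly aligned. I'll measure it by unwrapping rays around the axis.

```bash
cat > ang.py <<'E'
from h import *
def prof(c,C,rad,z,th):
    t=np.radians(th);q=w2px(c,np.c_[C[0]+rad*np.cos(t),C[1]+rad*np.sin(t),np.full(len(t),z)]).astype(np.float32)
    return cv2.remap(c["img"],q[:,:1],q[:,1:],1).sum(2,dtype=int).ravel()
E
python3 - <<'E'
from ang import *
c=np.load("w3.npy",allow_pickle=True).item();k=np.load("s3.npy",allow_pickle=True).item()
C=px2w(c,(300*4/3,163*4/3),.086)[0,:2];print("hub approx",C)
C=np.array([.5122,-.1018]);th=np.arange(-76,-40,1.)
print(th.astype(int).tolist())
print("plate r70",prof(c,C,.070,.078,th).tolist());print("plate r66",prof(c,C,.066,.078,th).tolist())
print("key r84",prof(c,C,.084,.0665,th).tolist());print("key r88",prof(c,C,.088,.0665,th).tolist())
cv2.imwrite("pics/n4.png",cv2.resize(c["img"][150:290,450:590,::-1],(560,560),interpolation=0))
E
```

```text
hub approx [ 0.51373776 -0.10066185]
[-76, -75, -74, -73, -72, -71, -70, -69, -68, -67, -66, -65, -64, -63, -62, -61, -60, -59, -58, -57, -56, -55, -54, -53, -52, -51, -50, -49, -48, -47, -46, -45, -44, -43, -42, -41]
plate r70 [671, 678, 683, 683, 679, 679, 675, 673, 674, 676, 683, 687, 680, 668, 487, 327, 344, 443, 486, 511, 491, 459, 407, 324, 219, 201, 200, 202, 236, 619, 684, 681, 681, 683, 688, 690]
plate r66 [671, 679, 684, 685, 679, 676, 674, 674, 676, 683, 688, 683, 677, 610, 382, 326, 324, 352, 478, 510, 498, 468, 431, 365, 261, 204, 202, 204, 208, 462, 679, 684, 683, 682, 684, 688]
key r84 [677, 677, 666, 638, 669, 674, 671, 672, 674, 677, 655, 602, 383, 250, 425, 478, 507, 489, 453, 391, 280, 197, 195, 197, 197, 204, 253, 251, 288, 334, 419, 498, 573, 627, 352, 203]
key r88 [179, 182, 179, 182, 214, 195, 185, 186, 186, 186, 186, 187, 189, 204, 403, 476, 506, 487, 450, 374, 214, 191, 195, 195, 194, 196, 197, 196, 197, 197, 199, 199, 196, 198, 200, 200]
```

View pics/n4.png

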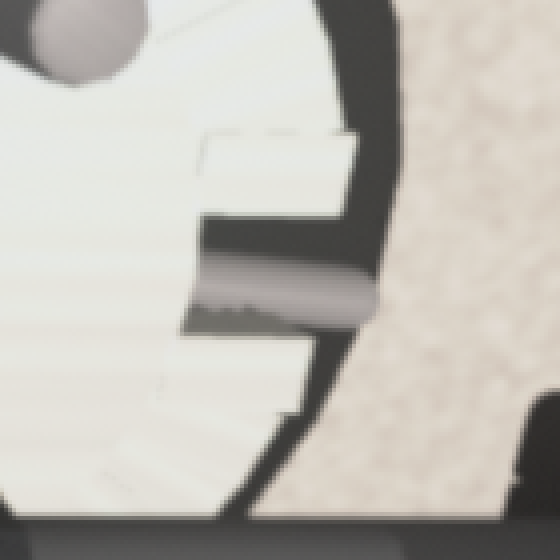

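The notch edges are at -62.2° and -47.4° (centre about -54.8°), and the key centre is at about -59.3°. About 4.5° more clockwise is needed.

```bash
python3 -m inch '{"slide": [[0.0005,0.0008,0],[0.001,0.0016,0],[0.0015,0.0023,0],[0.002,0.003,0],[0.0025,0.0037,0],[0.0025,0.0037,0],[0.0025,0.0037,0]], "yaw": [-0.016,-0.032,-0.048,-0.064,-0.08,-0.08,-0.08]}'
python3 - <<'E'
from ang import *
s=r.read_state();print(s["eef_pos"],s["wrist_force"].round(2))
c=r.camera("wrist");np.save("w5.npy",c,allow_pickle=True)
C=np.array([.5122,-.1018]);th=np.arange(-76,-40,1.)
print(th.astype(int).tolist())
for a in((.070,.078),(.066,.078),(.088,.0665)):print(a,prof(c,C,*a,th).tolist())
E
```

```text
time: 5.33
eef_pos: [0.4748, -0.0717, 0.0905]
orientation: [-3.015, -0.877, -0.003]
wrist_force: [-1.5, -0.1, 0.1]
width: 0.0004
[ 0.47480602 -0.07171318  0.09053952] [-1.52 -0.05  0.06]
[-76, -75, -74, -73, -72, -71, -70, -69, -68, -67, -66, -65, -64, -63, -62, -61, -60, -59, -58, -57, -56, -55, -54, -53, -52, -51, -50, -49, -48, -47, -46, -45, -44, -43, -42, -41]
(0.07, 0.078) [678, 674, 672, 671, 673, 681, 685, 680, 674, 542, 337, 322, 223, 195, 195, 196, 304, 442, 483, 508, 501, 467, 422, 367, 587, 683, 681, 679, 679, 685, 689, 689, 683, 678, 668, 683]
(0.066, 0.078) [674, 672, 671, 673, 681, 685, 683, 676, 640, 400, 331, 331, 267, 201, 198, 203, 303, 437, 482, 508, 508, 476, 443, 388, 451, 676, 683, 681, 681, 681, 687, 692, 689, 685, 681, 679]
(0.088, 0.0665) [201, 182, 183, 182, 183, 185, 187, 186, 187, 187, 188, 191, 189, 216, 413, 477, 507, 489, 452, 382, 227, 194, 197, 197, 197, 194, 197, 196, 197, 197, 197, 197, 200, 200, 198, 200]
```

The notch centre is now at -59.5° and the key at -59.2°, so it's aligned. I'll back away from the stud, rise, and move over the hub.

```bash
python3 -m inch '{"slide": [[-0.003,-0.002,0],[-0.006,-0.0035,0],[-0.006,-0.0035,0.005],[-0.006,-0.0035,0.02],[-0.006,-0.0035,0.035],[-0.006,-0.0035,0.04],[0.01,-0.01,0.04],[0.025,-0.02,0.04],[0.035,-0.028,0.04],[0.0374,-0.0302,0.04],[0.0374,-0.0302,0.035],[0.0374,-0.0302,0.02],[0.0374,-0.0302,0.01],[0.0374,-0.0302,0.004],[0.0374,-0.0302,0.002],[0.0374,-0.0302,0.002],[0.0374,-0.0302,0.002]], "yaw": [0,0,0,0,0,0,0,0,0,0,0,0,0,0,0,0,0]}'
python3 - <<'E'
from ang import *
s=r.read_state();print(s["eef_pos"],s["wrist_force"].round(2))
c=r.camera("wrist");np.save("w6.npy",c,allow_pickle=True);cv2.imwrite("pics/w6.png",c["img"][:,:,::-1])
C=np.array([.5122,-.1018]);th=np.arange(-76,-40,1.)
print(th.astype(int).tolist())
for a in((.070,.078),(.066,.078),(.088,.0665)):print(a,prof(c,C,*a,th).tolist())
E
```

```text
time: 6.8
eef_pos: [0.5123, -0.1017, 0.0929]
orientation: [-3.015, -0.877, -0.003]
wrist_force: [0.0, -0.1, 0.5]
width: 0.0003
[ 0.51225575 -0.10173701  0.09285511] [ 0.04 -0.14  0.49]
[-76, -75, -74, -73, -72, -71, -70, -69, -68, -67, -66, -65, -64, -63, -62, -61, -60, -59, -58, -57, -56, -55, -54, -53, -52, -51, -50, -49, -48, -47, -46, -45, -44, -43, -42, -41]
(0.07, 0.078) [130, 126, 128, 133, 133, 134, 134, 137, 139, 140, 142, 171, 269, 225, 165, 164, 174, 312, 450, 496, 541, 512, 462, 436, 645, 690, 688, 687, 687, 692, 696, 696, 692, 680, 683, 692]
(0.066, 0.078) [127, 126, 129, 130, 130, 132, 133, 133, 134, 140, 141, 140, 143, 145, 151, 157, 168, 309, 445, 491, 538, 532, 476, 436, 529, 676, 686, 687, 687, 690, 694, 692, 624, 659, 645, 511]
(0.088, 0.0665) [138, 161, 159, 158, 159, 159, 161, 164, 164, 166, 171, 171, 170, 200, 409, 485, 535, 508, 454, 390, 268, 185, 182, 187, 188, 188, 190, 191, 191, 192, 194, 194, 195, 197, 197, 198]
```

View pics/w6.png

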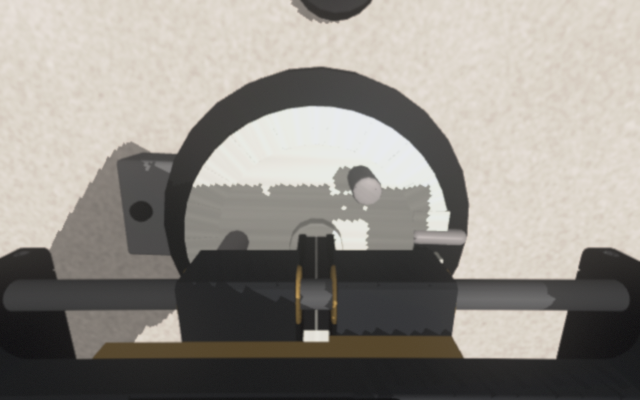

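The fingertip is over the hub at about (317,235), and the notch's visible edge is unchanged at -52.3°. Now I'll press, in stages.

```bash
python3 -m inch '{"slide": [[0,0,-0.003],[0,0,-0.006],[0,0,-0.007],[0,0,-0.008],[0,0,-0.009],[0,0,-0.01],[0,0,-0.01]], "yaw": [0,0,0,0,0,0,0]}'; python3 -m inch '{"slide": [[0,0,-0.001],[0,0,-0.002],[0,0,-0.003],[0,0,-0.004],[0,0,-0.004]], "yaw": [0,0,0,0,0]}'
```

```text
time: 7.43
eef_pos: [0.5126, -0.1019, 0.083]
orientation: [-3.016, -0.877, -0.004]
wrist_force: [0.2, 0.1, 0.7]
width: 0.0007
time: 7.85
eef_pos: [0.5126, -0.1019, 0.0788]
orientation: [-3.016, -0.877, -0.004]
wrist_force: [-0.3, -0.2, 0.1]
width: 0.0002
```

```bash
python3 -m inch '{"slide": [[0,0,-0.001],[0,0,-0.002]], "yaw": [0,0]}'; python3 -m inch '{"slide": [[0,0,-0.001],[0,0,-0.002]], "yaw": [0,0]}'
python3 - <<'E'
from ang import *
s=r.read_state();print(s["eef_pos"],s["wrist_force"].round(2))
c=r.camera("wrist");np.save("w7.npy",c,allow_pickle=True)
k=r.camera("side")
cv2.imwrite("pics/w7.png",np.hstack([c["img"][60:330,100:500,::-1],cv2.resize(k["img"][130:220,290:420,::-1],(390,270),interpolation=2)]))
E
```

```text
time: 8.02
eef_pos: [0.5127, -0.1019, 0.0782]
orientation: [-3.016, -0.877, -0.004]
wrist_force: [-11.2, 1.6, 29.8]
width: 0.0001
time: 8.18
eef_pos: [0.5127, -0.1018, 0.0781]
orientation: [3.017, 0.877, 0.003]
wrist_force: [-14.0, 2.8, 35.3]
width: 0.0009
[ 0.51271554 -0.1018397   0.07811859] [-13.99   2.82  35.34]
```

View pics/w7.png

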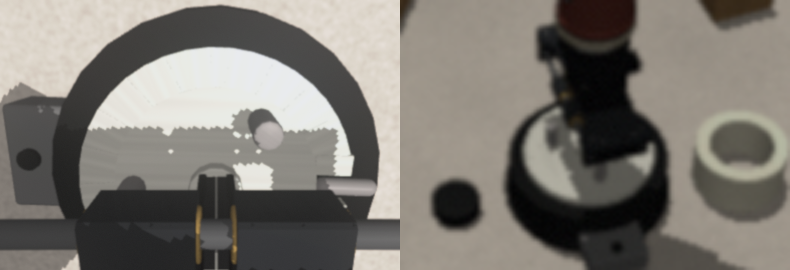

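The press stopped hard at z = 0.0781 with 35 N. The seated hub top should be at 0.078, so the plate is home. I'll retract straight up and inspect.

```bash
python3 -m inch '{"slide": [[0,0,0.002],[0,0,0.006],[0,0,0.015],[0,0,0.03],[0,0,0.05],[0,0,0.075],[0,0,0.1],[0,0,0.13],[0,0,0.16],[0,0,0.18],[0,0,0.2],[0,0,0.2],[0,0,0.2]], "yaw": [0,0,0,0,0,0,0,0,0,0,0,0,0]}'
python3 - <<'E'
from ang import *
s=r.read_state();print(s["eef_pos"],s["wrist_force"].round(2))
c=r.camera("wrist");k=r.camera("scene")
C=np.array([.5122,-.1018])
cv2.imwrite("pics/w8.png",np.hstack([c["img"][20:320,120:520,::-1],cv2.resize(k["img"][150:260,220:350,::-1],(354,300),interpolation=2)]))
th=np.arange(-76,-40,1.);print(th.astype(int).tolist())
for a in((.070,.070),(.066,.070),(.088,.0665)):print(a,prof(c,C,*a,th).tolist())
# height check: plate rim diameter seen from wrist and hub/circle fit at z
g=c["img"].astype(int).sum(2)
for z in(.070,.078):
    th2=np.arange(-180,180,2.);R=np.arange(.066,.084,.0005)
    M=np.array([prof(c,C,x,z,th2) for x in R]);D=np.diff(M,axis=0);i=D.argmin(0);ok=D.min(0)<-60
    e=R[i]+.00025;A=np.c_[np.cos(np.radians(th2)),np.sin(np.radians(th2)),np.ones(len(e))][ok]
    f=np.linalg.lstsq(A,e[ok],rcond=None)[0];rs=np.abs(A@f-e[ok]);g2=rs<np.median(rs)*3+1e-4
    print(z,"rim r, offset",np.linalg.lstsq(A[g2],e[ok][g2],rcond=None)[0].round(4),g2.sum())
E
```

```text
time: 9.37
eef_pos: [0.5131, -0.1019, 0.2794]
orientation: [3.016, 0.877, 0.006]
wrist_force: [1.0, 0.8, 0.1]
width: 0.0004
[ 0.51314478 -0.10185847  0.27939925] [1.03 0.8  0.12]
[-76, -75, -74, -73, -72, -71, -70, -69, -68, -67, -66, -65, -64, -63, -62, -61, -60, -59, -58, -57, -56, -55, -54, -53, -52, -51, -50, -49, -48, -47, -46, -45, -44, -43, -42, -41]
(0.07, 0.07) [714, 714, 713, 713, 714, 716, 716, 714, 704, 624, 465, 330, 285, 348, 440, 502, 550, 570, 544, 491, 425, 333, 279, 355, 549, 684, 712, 716, 716, 717, 719, 719, 717, 717, 717, 717]
(0.066, 0.07) [714, 714, 714, 713, 715, 716, 716, 710, 673, 548, 386, 294, 283, 369, 451, 509, 553, 575, 547, 499, 442, 358, 280, 304, 484, 665, 710, 715, 716, 717, 718, 719, 718, 717, 716, 715]
(0.088, 0.0665) [229, 231, 228, 228, 229, 230, 231, 230, 233, 233, 233, 235, 242, 300, 431, 516, 567, 546, 484, 400, 294, 244, 237, 237, 238, 238, 238, 240, 240, 240, 240, 240, 241, 242, 241, 244]
0.07 rim r, offset [-0.     -0.0008  0.0757] 134
0.078 rim r, offset [0.0014 0.0002 0.074 ] 132
```

View pics/w8.png

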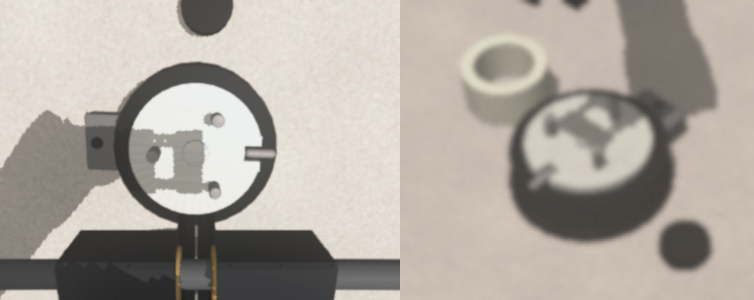

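The key shows in the middle of the notch (key -59.2°, notch edges -66.4° and -52.2°). The plate lies low on the housing and the neighbouring objects look untouched. The tool is clear, so I'll hand in.

```bash
python3 -c "
from workcell import r
print(r.sign_off())"
```

```text
the job is handed in; nothing more can be done
None
```

The plate is turned so its notch sits over the key, and it is pressed fully home. The job is handed in, and the robot finished at about 9.4 s on its clock.

I pushed stud1 clockwise about 91° in two moves with the shut fingertip, then backed off and pressed the hub straight down. I then withdrew upward without gripping the plate.

**Last checks:**
- **Alignment:** the notch centre was at about -59.3° and the key at -59.2°, well inside the play of about 3° each side.
- **Seating:** the press stopped hard at z = 0.0781 m with about 35 N, and a seated hub top should be at 0.078 m. During the slide before that I read almost no force when stopped, so the depth rests on this hard stop.
- **Plate height by camera:** the rim measured 75.7 mm radius assuming the seated height and 74.0 mm assuming the raised height, against a true 75 mm. That favours seated only slightly, so it doesn't settle the matter alone.
- **Bystanders:** the label roll and the black plug looked untouched in the last pictures. I did not recheck the farther items, as the arm was not low near them after its first move over to the drive.

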